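# Press a sprung lamp frame home in its nest until both bolts snap over it

### The job

A lamp frame stands proud on the spring plungers of its holding nest. Take the press tool from its wooden stand and, with its flat foot set centrally between the frame's four pins, press the frame squarely down until it bottoms level on the ledge and both side bolts have snapped over its edges; keep it bottomed with a firm, steady push of about 20 N (never more than 30 N) for a good second so that it beds. Then lift off, stand the tool upright in its stand again and let go; do not push the frame with the gripper, and leave the other parts on the bench where they are.

Things in the scene. Friction and masses are not known exactly. Their poses are not given: they have to be found in the camera images.
- nest_base: Base of the holding nest, fixed to the bench: dark steel plate 124 (x) x 152 (y) x 10 mm, origin at the centre of its underside, z up. Four spring plungers (8 mm dia, at x, y = +-18 mm) stand up from it and carry the lamp frame; pushed down they resist with about 2 N in all at first, plus 0.2 N per mm. The grey steel nest sits on its four threaded posts.
- ledge_low (a point): On the nest's axis, 34 mm above the base's origin: lowest height of the ledge, the hard stop inside the nest on which the frame's rim bottoms. The ledge is shimmed anew at each set-up and really lies 0 to 10 mm above this point: find it by feel (rubber-faced: the force climbs by 20 N per mm). Guide walls, 74.8 x 74.8 mm inside, end 34 mm above it; 1.4 mm play.
- lamp_frame: Cream moulded lamp frame in the nest: plate 72 x 72 x 8 mm with four slender black pins (4 mm thick, at x, y = +-30 mm) up to 44 mm above its underside. Origin at the centre of the underside, z up. At the start it stands on the plungers, underside 63.5 mm above the base's origin, 19.5 to 29.5 mm above the ledge. Locked under both bolts it rests about 1.5 mm above the ledge. 30 g.
- bolt_left (a joint): Spring bolt in the nest's +y wall, reaching 3 mm over the frame's edge, top sloping; pull knob to 82 mm from the axis, at most 65 mm high. 0 = fully out, grows (to 0.0075 m) as the frame, passing down, pushes it outward (5 to 9 N more push for both); snaps back to 0 over the frame's upper edge some 1.5 mm before the frame bottoms. Also 0 while the frame is still above it.
- bolt_right (a joint): Spring bolt in the nest's -y wall, the same, same values.
- press_tool: Press tool, a hand tamper 118 mm tall, about 0.2 kg: flat round steel foot 52 mm dia x 8 mm, 18 mm dia stem, and a round black handle 28 mm dia from 55 to 115 mm above the foot's face (grip it there, e.g. 85 mm up). Origin at the centre of the foot's flat face, z along the handle. At the start it stands upright in the stand.
- tool_stand: Fixed light wooden block 96 x 96 x 18 mm with a round flat-bottomed recess 62 mm dia, 10 mm deep, in which the press tool stands. Origin at the centre of its underside; the recess floor is 8 mm above it, the recess on its axis.
- spare_frame: Bystander: another lamp frame with four pins, lying on the bench, 72 x 72 x 44 mm; origin at the centre of its underside. Not to be moved.
- spare_cap: Bystander: white lamp cap with an upright blade, 66 x 66 x 79 mm, on the bench; origin at the centre of its underside. Not to be moved.
- glue: Bystander: small white glue bottle with a blue cap, 22 x 34 x 72 mm; origin at the centre of its underside. Not to be moved.
Things that resemble listed ones, but are neither listed nor needed, are in the scene too. What is shaped like the press_tool but blue or pink is not meant.

How it is judged (in metres and radians):
On the way:
1. the frame is held bottomed and level by the press tool with a firm push (over 15 N) for at least 0.8 s, both bolts out over it (contact force between press_tool and lamp_frame above 15 N and z of lamp_frame in the frame of nest_base below 0.0475 m and angle between lamp_frame's own z axis and vertical below 0.03 rad and value of joint each of bolt_left, bolt_right below 0.001 m), for 0.8 s.
At the end, for the whole second after the job is handed in: The lamp frame stays down in the nest (underside at most 47.5 mm above the base's origin), level within 0.045 rad, both bolts out over it (within 1 mm), and the press tool stands upright (within 0.06 rad) on the floor of the stand's recess, within 10 mm of its axis, released and at rest (z of lamp_frame in the frame of nest_base below 0.0475 m and angle between lamp_frame's own z axis and vertical below 0.045 rad and value of joint each of bolt_left, bolt_right below 0.001 m and linear speed of each of lamp_frame, press_tool below 0.02 m/s and horizontal distance between press_tool and tool_stand below 0.01 m and z of press_tool in the frame of tool_stand below 0.011 m and angle between press_tool's own z axis and vertical below 0.06 rad); the robot touches nothing.
It fails at once if the press tool pushes on the frame with more than 30 N (contact force between press_tool and lamp_frame above 30 N).
It fails at once if the gripper or arm pushes on the lamp frame with more than 3 N (contact force between any of the fingers, the arm and lamp_frame above 3 N).
It fails at once if a part lying on the bench (spare frame, cap, glue bottle) is moved more than 20 mm (distance of any of spare_frame, spare_cap, glue from where it was at the start of the episode above 0.02 m).
It also fails if it takes over 64 s, if anything falls off the work surface, if the arm or the gripper's body presses on something with over 40 N, if the wrist force passes 120 N, or if a joint passes its speed limit or range.

### The arm

A 6-joint arm with a two-finger parallel gripper is mounted at the origin on the work surface; the furniture and walls round the work are solid. World frame = base frame: x ahead of the robot, y to its left, z up, the work surface at z = 0. Lengths are in m, angles in degrees, forces in N, time in s.
With the tool pointing down it reaches from about 0.375 to 0.9 m from the base axis. Payload 3.1 kg.
Tool frame: the origin (TCP) lies at the very end of the fingers, on their centre line; the grasp point (between the pads) lies 19 mm behind it; z points along the fingers, y is the line along which they close (so a half turn about z gives the same grasp; the last joint's range is limited). The gripper opens to 87 mm and grips with 3 to 60 N. Pads are 19 mm wide; open, the fingers measure 117 mm over their backs; the gripper's body (75 mm by 190 mm) begins 51 mm behind the grasp point.
Start: joints at [59.043, 30.224, 82.088, -0, 67.689, -10.227], TCP at [0.221, 0.585, 0.223] pointing down, gripper open.
Joint ranges: [-176.69, 176.69], [-43.24, 126.21], [12.49, 139.97], [-82, 262], [0, 151.66], [-163.58, 163.58]. Speed limits (degrees/s): [159.86, 159.86, 180, 180, 180, 180].

### API

Orientations are given as a 3x3 rotation matrix whose columns are the frame's x, y, z axes.
In Python, from rig import bot gives the robot as it stands.
- The arm moves only by the tool move_arm, never from a script. Its argument "increments" is a list of rows, each an object with "xyz": the shift along the tool's x, y, z in mm, a list of three; "roll": the turn about the tool's z in rad; "grip": the opening in per cent of the stroke, from 0 (shut) to 100 (fully open). A call has 1 to 5 rows; each row shifts and turns the commanded pose from where the row before left it, along the tool's axes as they then stand; what a row does not reach is not made up. A row lasts 1/12 s, in which the tool goes at most 41.7 mm and 7.16 degrees, less where a joint would pass 70% of its speed; a pose out of reach is approached as far as the arm can. A call is refused whole if a number of a shift passes 41.7 or a number of a turn 0.125, either way. A call with a gripper value outside its range is refused whole. The fingers move at their own pace and stop on an object; the grip force is fixed at half the most. Time passes only in rows, so rows that do not move let the fingers close. It gives the time, the measured TCP pose, the force, the opening and the grip force at its end, in the units of the state.
- bot.read_state(): the state, without advancing time (a new reading comes with each control period).
- bot.capture(name): name is "scene" or "top"; returns (picture, depth): 400x640x3 uint8, red, green, blue; 400x640 float32, m along the optical axis (not along the pixel's ray), 0 where there is no reading.
- bot.camera_model(name): a dict with "intrinsics" (3x3 intrinsics, pixels), "rvec" (rotation vector, rad) and "tvec" (3), from world to camera coordinates, as OpenCV has them. Camera axes: x right, y down, z forward; pixel columns grow to the right and rows downward; lengths in m; the calibration is good to about 2 mm. A picture is of the moment at which its call begins. camera_model takes no time and is no camera call.
- bot.hand_in(): hands the job in; it is judged then, once.
Trained networks look in the newest picture that a camera, given by its name, has taken for a name from the list of things; names that differ only in an ending like _2 or _b are one class to them, and where a whole thing is asked for, a point or a joint stands for the part that bears it (a point fixed in the world has none). Each returns a list of dicts, best first, with "conf" (0 to 1); they miss things now and then, are a little off and sometimes report something else, mostly with a low value. They report only what shows in the picture. A call takes as long as a camera call. They do not tell look-alikes from the thing itself.
- bot.spot_in(label, camera): "at" ([x, y, z] in m, in the coordinates of the camera as it stood for that picture, good to about 4 mm: the middle of the surface that is visible of it).
- bot.trace(label, camera): "mask" (400x640 bool, what is visible of it).
The state is a dict: "time_s": time; "joint_positions": joint angles; "qvel": joint speeds; "tau": joint torques, N m; "position": TCP position; "tcp_rot": TCP orientation; "force": force on the tool from outside, world axes, zero at the start; "moment": the same for the moment, N m; "opening": opening from 0.0 (shut) to 1.0 (fully open); "grasp_force": force on a finger pad.
Only numpy, scipy, OpenCV 4.12 (cv2) and the standard library are available. Lean on these libraries where they do the work, as an engineer would, in place of code of your own. Each camera call takes 0.05 s, during which the arm holds its last target. There are 200 camera calls.

## Working session

There is one attempt and no reset: what is moved stays moved. The work goes in short steps, Python scripts to look and compute and a tool call to move; the robot and the scene stay as the last step left them, time stands still between calls to the robot, and variables do not carry over. Pictures are saved under pics/ and viewed, at most 10 in all, crops included, and the job is handed in when it is done.

Besides the shell and the picture viewer there is one more tool, called after "Call:" as a command line: name --argument value ..., lists and objects as JSON in quotes. move_arm: Moves the arm, as the interface text tells. Its arguments: {"type":"object","properties":{"increments":{"type":"array"}},"required":["increments"]}

```bash
mkdir -p pics; cat > h.py <<'E'
import numpy as np, cv2
from rig import bot
def cam(n):
    m=bot.camera_model(n); R=cv2.Rodrigues(np.array(m["rvec"],float))[0]
    return np.array(m["intrinsics"],float).reshape(3,3),R,np.array(m["tvec"],float).ravel()
def cloud(n,depth):
    K,R,t=cam(n); v,u=np.mgrid[:400,:640]
    P=np.stack([(u-K[0,2])/K[0,0]*depth,(v-K[1,2])/K[1,1]*depth,depth],-1)
    return (P-t)@R
def toworld(n,p):
    K,R,t=cam(n); return R.T@(np.array(p)-t)
E
python3 - <<'E'
from h import *
ims=[]
for n in("scene","top"):
    im,d=bot.capture(n); np.savez(f"{n}.npz",im=im,d=d); ims.append(im)
    for l in("press_tool","tool_stand","lamp_frame","nest_base","spare_cap","glue"):
        print(n,l,[(round(r["conf"],2),np.round(toworld(n,r["at"]),3).tolist()) for r in bot.spot_in(l,n)][:4])
    cv2.imwrite(f"pics/{n}0.png",im[:,:,::-1])
s=bot.read_state();print(s)
E
```

```text
scene press_tool [(0.96, [0.599, -0.207, 0.047]), (0.76, [0.471, -0.216, 0.069]), (0.72, [0.578, -0.343, 0.05]), (0.31, [0.519, 0.165, 0.07])]
scene tool_stand [(0.85, [0.592, -0.215, 0.019])]
scene lamp_frame [(0.67, [0.518, 0.166, 0.072])]
scene nest_base [(0.6, [0.494, 0.128, 0.011])]
scene spare_cap [(0.65, [0.653, 0.09, 0.016]), (0.48, [0.597, -0.205, 0.049]), (0.33, [0.488, 0.102, 0.055])]
scene glue [(0.75, [0.402, 0.047, 0.027])]
top press_tool [(0.84, [0.603, -0.197, 0.026]), (0.74, [0.485, -0.202, 0.012]), (0.69, [0.588, -0.335, 0.013])]
top tool_stand [(0.64, [0.6, -0.197, 0.016])]
top lamp_frame [(0.91, [0.52, 0.171, 0.071])]
top nest_base [(0.62, [0.525, 0.149, 0.008])]
top spare_cap [(0.69, [0.659, 0.095, 0.014])]
top glue [(0.38, [0.411, 0.048, 0.034]), (0.35, [0.602, -0.195, 0.024])]
{'time_s': 0.7, 'joint_positions': array([ 5.90414230e+01,  3.02211589e+01,  8.20864952e+01, -1.17354211e-03,
        6.76894684e+01, -1.02271200e+01]), 'qvel': array([-0.10291657,  0.05427708, -0.00242153,  0.03189362,  0.08770935,
        0.00128404]), 'tau': array([-6.54702217e-05, -4.39866400e+01, -1.76944917e+01,  6.33135368e-02,
        5.03584009e-02,  3.35704584e-06]), 'position': array([0.2212128 , 0.58453004, 0.22258029]), 'tcp_rot': array([[-9.35252574e-01,  3.53981102e-01,  4.20841907e-05],
       [ 3.53981104e-01,  9.35252574e-01,  3.33191450e-05],
       [-2.75649999e-05,  4.60588244e-05, -9.99999999e-01]]), 'force': array([ 0.20683385,  0.34100438, -0.82485764]), 'moment': array([0.00636623, 0.03114976, 0.02979755]), 'grasp_force': 0.0, 'opening': 0.9956346674566213}
```

View pics/scene0.png

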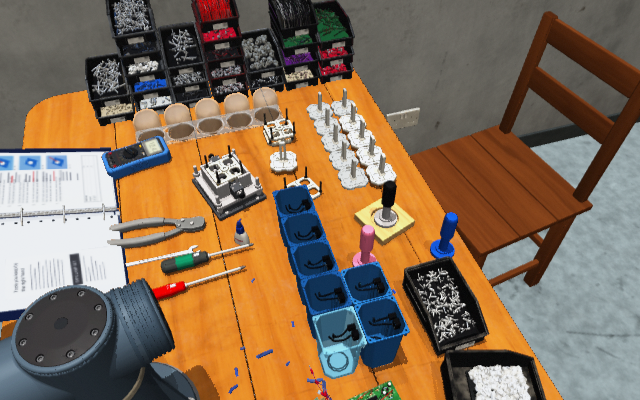

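View pics/top0.png

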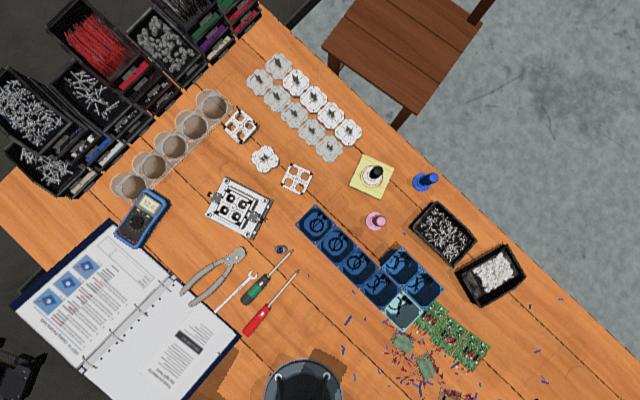

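The scene view shows the black-handled tool in its stand at (388,203), with the nest at (228,183). In the top view, the stand is at (372,176), the nest at (238,206), and the blue and pink look-alikes are at (425,181) and (376,221).

```bash
python3 - <<'E'
from h import *
def rect(P):
    r=cv2.minAreaRect((P[:,:2]*1000).astype(np.float32)); return [np.round(x,1).tolist() for x in r]
for n in("scene","top"):
    z=np.load(f"{n}.npz"); d=z["d"]; im=z["im"].astype(int); C=cloud(n,d); ok=d>0
    near=lambda x,y,r:ok&(np.hypot(C[...,0]-x,C[...,1]-y)<r)
    yel=near(.6,-.2,.09)&(abs(C[...,2]-.018)<.006)&(im[...,0]-im[...,2]>50)
    print(n,"stand",yel.sum(),rect(C[yel]),np.median(C[yel][:,2]))
    h=near(.6,-.2,.06)&(C[...,2]>.07); print(" handle",h.sum(),C[h].min(0),C[h].max(0))
    ht=near(.6,-.2,.06)&(C[...,2]>.118); print(" htop",ht.sum(),C[ht].mean(0))
    for lo,hi in((.004,.018),(.055,.069),(.069,.09),(.09,.12)):
        q=near(.515,.165,.1)&(C[...,2]>lo)&(C[...,2]<hi); print(" nest",lo,q.sum(),rect(C[q]),C[q].mean(0).round(4))
    big=cv2.resize(z["im"][150:250,180:300] if n=="top" else z["im"][130:230,170:290],None,fx=5,fy=5,interpolation=cv2.INTER_CUBIC)
    cv2.imwrite(f"pics/nest_{n}.png",big[:,:,::-1])
a=cv2.imread("pics/nest_scene.png");b=cv2.imread("pics/nest_top.png")
cv2.imwrite("pics/nest.png",cv2.resize(np.hstack([a,b]),(800,333)))
E
```

```text
scene stand 911 [[602.7, -202.4], [99.2, 98.5], 64.6] 0.01781066427783995
 handle 306 [ 0.58883593 -0.21801662  0.0700308 ] [ 0.61473597 -0.19023338  0.12825716]
 htop 108 [ 0.60097782 -0.20501005  0.12407555]
 nest 0.004 658 [[497.6, 158.0], [146.1, 185.2], 38.0] [0.4895 0.1373 0.0097]
 nest 0.055 549 [[522.5, 168.3], [164.6, 108.4], 62.8] [0.513  0.1577 0.062 ]
 nest 0.069 640 [[522.3, 166.1], [90.6, 87.7], 61.4] [0.5204 0.1661 0.0723]
 nest 0.09 49 [[522.4, 167.5], [69.5, 63.7], 60.3] [0.5204 0.1679 0.0999]
top stand 777 [[605.5, -201.1], [96.1, 96.3], 64.1] 0.01734514879385703
 handle 128 [ 0.59397563 -0.21399348  0.07150538] [ 0.62108622 -0.1887585   0.12780125]
 htop 91 [ 0.60734604 -0.20174918  0.12341171]
 nest 0.004 356 [[506.9, 169.9], [170.1, 158.8], 61.5] [0.5203 0.1396 0.0091]
 nest 0.055 458 [[526.1, 168.8], [161.6, 107.7], 61.7] [0.525  0.1686 0.0625]
 nest 0.069 561 [[526.1, 168.8], [87.3, 85.9], 62.3] [0.5259 0.1695 0.0714]
 nest 0.09 21 [[526.1, 168.6], [64.7, 63.4], 60.9] [0.5253 0.1704 0.1006]
```

View pics/nest.png

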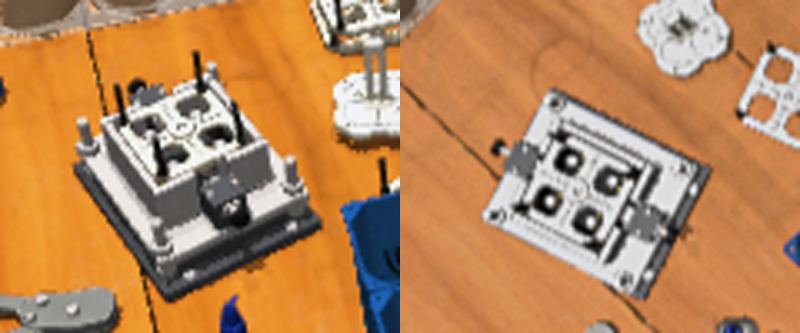

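The top view and depth put the nest at about (0.524, 0.168) with a yaw of about 62° mod 90. The tool and stand are at about (0.604, -0.202), with the handle top at 0.126, which matches the given sizes. Moving over the tool now.

Call:
move_arm --increments '[{"xyz":[-15,-14,-12],"grip":100},{"xyz":[-26,-25,-12],"grip":100},{"xyz":[-26,-25,-12],"grip":100},{"xyz":[-26,-25,-6],"grip":100},{"xyz":[-26,-25,0],"grip":100}]'

```text
schema error: expected keys xyz, roll, grip
```

Call:
move_arm --increments '[{"xyz":[-27,-25,0],"grip":100},{"xyz":[-27,-25,0],"grip":100},{"xyz":[-27,-25,0],"grip":100},{"xyz":[-27,-25,0],"grip":100},{"xyz":[-27,-25,0],"grip":100}]'

```text
schema error: expected keys xyz, roll, grip
```

Call:
move_arm --increments '[{"xyz":[-27,-25,0],"grip":100},{"xyz":[-27,-25,0],"grip":100},{"xyz":[-27,-25,0],"grip":100},{"xyz":[-27,-25,0],"grip":100},{"xyz":[-27,-25,0],"grip":100}]'

```text
schema error: expected keys xyz, roll, grip
```

Call:
move_arm --increments '[{"xyz":[-27,-25,0],"grip":100},{"xyz":[-27,-25,0],"grip":100},{"xyz":[-27,-25,0],"grip":100},{"xyz":[-20,-20,0],"grip":100},{"xyz":[0,0,0],"grip":100}]'

```text
schema error: expected keys xyz, roll, grip
```

Call:
move_arm --increments '[{"xyz":[-15,-14,-12],"roll":0,"grip":100},{"xyz":[-26,-25,-12],"roll":0,"grip":100},{"xyz":[-26,-25,-12],"roll":0,"grip":100},{"xyz":[-26,-25,-6],"roll":0,"grip":100},{"xyz":[-26,-25,0],"roll":0,"grip":100}]'

```text
time_s: 1.12
position: [0.2932, 0.4353, 0.2663]
tcp_rot: [[-0.936, 0.353, 0.003], [0.353, 0.936, 0.003], [-0.002, 0.004, -1.0]]
force: [0.9, 0.5, -0.7]
opening: 1.003
grasp_force: 0.0
```

Call:
move_arm --increments '[{"xyz":[-27,-25,0],"roll":0,"grip":100},{"xyz":[-27,-25,0],"roll":0,"grip":100},{"xyz":[-27,-25,0],"roll":0,"grip":100},{"xyz":[-27,-25,0],"roll":0,"grip":100},{"xyz":[-27,-25,0],"roll":0,"grip":100}]'

```text
time_s: 1.53
position: [0.3747, 0.2695, 0.2649]
tcp_rot: [[-0.935, 0.354, 0.001], [0.354, 0.935, 0.0], [-0.001, 0.001, -1.0]]
force: [0.6, 0.7, -0.1]
opening: 1.0
grasp_force: 0.0
```

Call:
move_arm --increments '[{"xyz":[-27,-25,0],"roll":0,"grip":100},{"xyz":[-27,-25,0],"roll":0,"grip":100},{"xyz":[-27,-25,0],"roll":0,"grip":100},{"xyz":[-27,-25,0],"roll":0,"grip":100},{"xyz":[-27,-25,0],"roll":0,"grip":100}]'

```text
time_s: 1.95
position: [0.4567, 0.1046, 0.2649]
tcp_rot: [[-0.935, 0.354, 0.001], [0.354, 0.935, 0.0], [-0.001, 0.0, -1.0]]
force: [0.2, 0.3, -0.4]
opening: 1.004
grasp_force: 0.0
```

Call:
move_arm --increments '[{"xyz":[-27,-25,0],"roll":0,"grip":100},{"xyz":[-27,-25,0],"roll":0,"grip":100},{"xyz":[-27,-25,0],"roll":0,"grip":100},{"xyz":[-20,-20,0],"roll":0,"grip":100},{"xyz":[0,0,0],"roll":0,"grip":100}]'

```text
time_s: 2.37
position: [0.5204, -0.0235, 0.2649]
tcp_rot: [[-0.933, 0.359, 0.004], [0.359, 0.934, -0.003], [-0.005, -0.001, -1.0]]
force: [-0.2, 0.1, -0.5]
opening: 1.004
grasp_force: 0.0
```

Call:
move_arm --increments '[{"xyz":[-28,-27,0],"roll":0,"grip":100},{"xyz":[-28,-27,0],"roll":0,"grip":100},{"xyz":[-28,-27,0],"roll":0,"grip":100},{"xyz":[-28,-27,0],"roll":0,"grip":100},{"xyz":[-20,-20,0],"roll":0,"grip":100}]'

```text
time_s: 2.78
position: [0.5963, -0.1872, 0.2646]
tcp_rot: [[-0.935, 0.355, 0.001], [0.355, 0.935, -0.001], [-0.002, -0.001, -1.0]]
force: [0.2, -0.5, 0.2]
opening: 1.002
grasp_force: 0.0
```

Call:
move_arm --increments '[{"xyz":[-10,-10,0],"roll":0,"grip":100},{"xyz":[0,0,0],"roll":0,"grip":100},{"xyz":[0,0,0],"roll":0,"grip":100}]'

```text
time_s: 3.03
position: [0.6002, -0.1964, 0.264]
tcp_rot: [[-0.935, 0.354, -0.002], [0.354, 0.935, 0.002], [0.002, 0.001, -1.0]]
force: [-0.5, 0.8, -0.3]
opening: 0.997
grasp_force: 0.0
```

Call:
move_arm --increments '[{"xyz":[-6,-4,30],"roll":0,"grip":100},{"xyz":[0,0,35],"roll":0,"grip":100},{"xyz":[0,0,35],"roll":0,"grip":100},{"xyz":[0,0,20],"roll":0,"grip":100},{"xyz":[0,0,10],"roll":0,"grip":100}]'

```text
time_s: 3.45
position: [0.602, -0.1993, 0.1314]
tcp_rot: [[-0.936, 0.352, -0.007], [0.352, 0.936, 0.005], [0.008, 0.002, -1.0]]
force: [0.1, 1.2, -0.7]
opening: 1.001
grasp_force: 0.0
```

```bash
python3 - <<'E'
from h import *
o=[]
for n,(r,c) in(("scene",(130,320)),("top",(110,300))):
    im,d=bot.capture(n); o.append(cv2.resize(im[r:r+120,c:c+140],None,fx=2.85,fy=2.85,interpolation=cv2.INTER_CUBIC))
cv2.imwrite("pics/appr.png",np.hstack(o)[:,:,::-1]); print(bot.read_state()["position"])
E
```

```text
[ 0.60344431 -0.20061941  0.13305122]
```

View pics/appr.png

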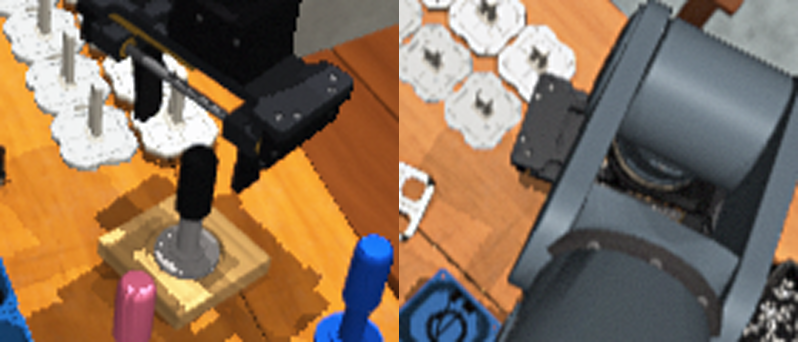

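The handle sits centred between the open fingers. In the left crop, the handle top is at (200,155) and the fingertips at about (150,110) and (245,185). Descending to 0.074 and gripping.

Call:
move_arm --increments '[{"xyz":[-1,-2,15],"roll":0,"grip":100},{"xyz":[0,0,20],"roll":0,"grip":100},{"xyz":[0,0,15],"roll":0,"grip":100},{"xyz":[0,0,9],"roll":0,"grip":100},{"xyz":[0,0,0],"roll":0,"grip":100}]'

```text
time_s: 3.97
position: [0.6051, -0.2047, 0.0754]
tcp_rot: [[-0.935, 0.353, -0.001], [0.353, 0.935, 0.001], [0.001, 0.0, -1.0]]
force: [-0.5, 0.7, 0.3]
opening: 1.001
grasp_force: 0.0
```

Call:
move_arm --increments '[{"xyz":[0,0,0],"roll":0,"grip":50},{"xyz":[0,0,0],"roll":0,"grip":30},{"xyz":[0,0,0],"roll":0,"grip":0},{"xyz":[0,0,0],"roll":0,"grip":0},{"xyz":[0,0,0],"roll":0,"grip":0}]'

```text
time_s: 4.38
position: [0.6058, -0.2058, 0.0764]
tcp_rot: [[-0.935, 0.354, 0.001], [0.354, 0.935, -0.001], [-0.001, -0.0, -1.0]]
force: [-0.0, -0.3, -0.3]
opening: 0.704
grasp_force: 0.0
```

Call:
move_arm --increments '[{"xyz":[0,0,0],"roll":0,"grip":0},{"xyz":[0,0,0],"roll":0,"grip":0},{"xyz":[0,0,0],"roll":0,"grip":0},{"xyz":[0,0,0],"roll":0,"grip":0},{"xyz":[0,0,0],"roll":0,"grip":0}]'

```text
time_s: 4.8
position: [0.6054, -0.2054, 0.0755]
tcp_rot: [[-0.935, 0.354, 0.0], [0.354, 0.935, 0.0], [0.0, 0.0, -1.0]]
force: [0.5, 0.8, -1.4]
opening: 0.328
grasp_force: 6.2
```

Call:
move_arm --increments '[{"xyz":[0,0,0],"roll":0,"grip":0},{"xyz":[0,0,0],"roll":0,"grip":0},{"xyz":[0,0,0],"roll":0,"grip":0},{"xyz":[0,0,0],"roll":0,"grip":0}]'

```text
time_s: 5.13
position: [0.6052, -0.2055, 0.0753]
tcp_rot: [[-0.935, 0.354, -0.0], [0.354, 0.935, 0.0], [0.0, 0.0, -1.0]]
force: [0.4, -1.3, -1.8]
opening: 0.315
grasp_force: 30.0
```

Call:
move_arm --increments '[{"xyz":[0,0,-10],"roll":0,"grip":0},{"xyz":[0,0,-20],"roll":0,"grip":0},{"xyz":[0,0,-30],"roll":0,"grip":0},{"xyz":[0,0,-35],"roll":0,"grip":0},{"xyz":[0,0,-35],"roll":0,"grip":0}]'

```text
time_s: 5.55
position: [0.6046, -0.2053, 0.2068]
tcp_rot: [[-0.935, 0.354, -0.002], [0.354, 0.935, 0.001], [0.002, 0.0, -1.0]]
force: [0.3, 0.2, -2.8]
opening: 0.313
grasp_force: 30.0
```

Call:
move_arm --increments '[{"xyz":[0,0,-25],"roll":0,"grip":0},{"xyz":[0,0,-10],"roll":0,"grip":0},{"xyz":[0,0,0],"roll":0,"grip":0},{"xyz":[0,0,0],"roll":0,"grip":0},{"xyz":[0,0,0],"roll":0,"grip":0}]'

```text
time_s: 5.97
position: [0.6039, -0.2049, 0.2382]
tcp_rot: [[-0.935, 0.354, -0.004], [0.354, 0.935, 0.002], [0.005, 0.001, -1.0]]
force: [-0.2, -0.0, -3.1]
opening: 0.312
grasp_force: 30.0
```

```bash
python3 - <<'E'
from h import *
im,d=bot.capture("scene"); C=cloud("scene",d); s=bot.read_state()
print(s["position"],s["force"],s["grasp_force"],s["opening"])
p=s["position"]
q=(d>0)&(np.hypot(C[...,0]-p[0],C[...,1]-p[1])<.045)&(C[...,2]>.1)&(C[...,2]<p[2]-.005)
P=C[q]; 
for lo in np.arange(.1,p[2],.015):
    b=P[(P[:,2]>lo)&(P[:,2]<lo+.015)]
    if len(b): print(round(lo,3),len(b),b.min(0).round(3),b.max(0).round(3))
v,u=np.nonzero(q);r=max(0,v.mean().astype(int)-75);c=max(0,u.mean().astype(int)-100)
cv2.imwrite("pics/held.png",cv2.resize(im[r:r+150,c:c+200],None,fx=3,fy=3)[:,:,::-1])
E
```

```text
[ 0.6038529  -0.20486325  0.23786549] [-0.24100769  0.17851869 -2.1860668 ] 29.999306187964976 0.3157368093791918
0.16 25 [ 0.576 -0.229  0.17 ] [ 0.611 -0.185  0.175]
0.175 336 [ 0.575 -0.231  0.175] [ 0.628 -0.18   0.19 ]
0.19 46 [ 0.592 -0.214  0.191] [ 0.605 -0.197  0.205]
0.205 53 [ 0.592 -0.214  0.206] [ 0.603 -0.197  0.22 ]
0.22 30 [ 0.589 -0.216  0.22 ] [ 0.599 -0.196  0.233]
```

View pics/held.png

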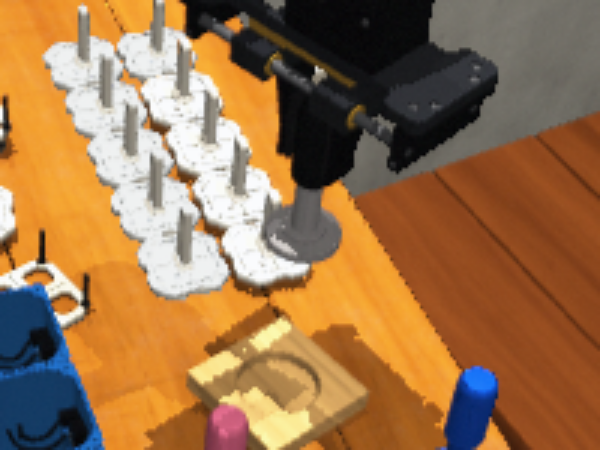

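The tool is held upright, with the foot at crop (300,235) and its face at z≈0.170, and the stand's recess is empty at (280,380). Moving over the nest.

Call:
move_arm --increments '[{"xyz":[9,14,0],"roll":0,"grip":0},{"xyz":[17,27,0],"roll":0,"grip":0},{"xyz":[17,27,0],"roll":0,"grip":0},{"xyz":[17,27,0],"roll":0,"grip":0},{"xyz":[17,27,0],"roll":0,"grip":0}]'

```text
time_s: 6.43
position: [0.5748, -0.0619, 0.2388]
tcp_rot: [[-0.935, 0.354, -0.004], [0.354, 0.935, 0.002], [0.004, 0.0, -1.0]]
force: [0.6, 0.8, -1.7]
opening: 0.315
grasp_force: 30.0
```

Call:
move_arm --increments '[{"xyz":[17,27,0],"roll":0,"grip":0},{"xyz":[17,27,0],"roll":0,"grip":0},{"xyz":[17,27,0],"roll":0,"grip":0},{"xyz":[17,27,0],"roll":0,"grip":0},{"xyz":[17,27,0],"roll":0,"grip":0}]'

```text
time_s: 6.85
position: [0.5428, 0.0943, 0.2391]
tcp_rot: [[-0.935, 0.354, -0.004], [0.354, 0.935, 0.001], [0.004, -0.001, -1.0]]
force: [0.6, -0.4, -2.1]
opening: 0.316
grasp_force: 30.0
```

Call:
move_arm --increments '[{"xyz":[17,27,0],"roll":0,"grip":0},{"xyz":[17,27,0],"roll":0,"grip":0},{"xyz":[9,10,0],"roll":0,"grip":0},{"xyz":[0,0,0],"roll":0,"grip":0},{"xyz":[0,0,0],"roll":0,"grip":0}]'

```text
time_s: 7.27
position: [0.5261, 0.1677, 0.2396]
tcp_rot: [[-0.936, 0.352, -0.002], [0.352, 0.936, -0.001], [0.002, -0.002, -1.0]]
force: [0.4, -0.5, -2.2]
opening: 0.31
grasp_force: 30.0
```

Call:
move_arm --increments '[{"xyz":[0,0,15],"roll":0,"grip":0},{"xyz":[0,0,20],"roll":0,"grip":0},{"xyz":[0,0,15],"roll":0,"grip":0},{"xyz":[0,0,8],"roll":0,"grip":0},{"xyz":[0,0,0],"roll":0,"grip":0}]'

```text
time_s: 7.68
position: [0.5261, 0.1657, 0.1804]
tcp_rot: [[-0.935, 0.356, -0.005], [0.356, 0.935, -0.001], [0.004, -0.003, -1.0]]
force: [-0.1, -0.1, -1.5]
opening: 0.315
grasp_force: 30.0
```

```bash
python3 - <<'E'
from h import *
im,d=bot.capture("scene"); C=cloud("scene",d); s=bot.read_state()
print(s["position"],s["force"],s["tcp_rot"][:,2])
near=(d>0)&(np.hypot(C[...,0]-.524,C[...,1]-.168)<.06)
q=near&(C[...,2]>.108)&(C[...,2]<.125); print(q.sum(),C[q].min(0),C[q].max(0))
cv2.imwrite("pics/over.png",cv2.resize(im[100:240,150:310],None,fx=4,fy=4,interpolation=cv2.INTER_CUBIC)[:,:,::-1])
E
```

```text
[0.52701873 0.16599371 0.18161051] [ 0.68135679 -0.38673501 -2.09462955] [-2.34354296e-03 -5.60899964e-04 -9.99997097e-01]
247 [0.48252408 0.12573791 0.10827831] [0.55131025 0.2060301  0.12498392]
```

View pics/over.png

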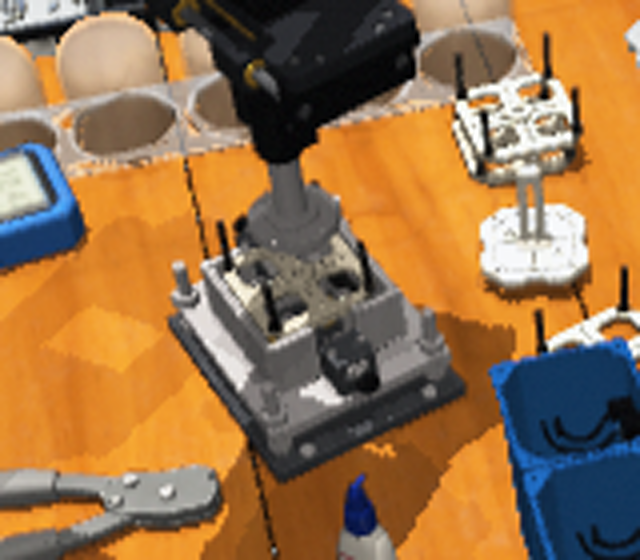

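The foot at crop (290,215) hangs level and roughly central over the frame, between the pins at (222,245), (272,308) and (365,270). Lowering it almost to contact.

Call:
move_arm --increments '[{"xyz":[2.5,1,8],"roll":0,"grip":0},{"xyz":[0,0,12],"roll":0,"grip":0},{"xyz":[0,0,10],"roll":0,"grip":0},{"xyz":[0,0,6],"roll":0,"grip":0},{"xyz":[0,0,0],"roll":0,"grip":0}]'

```text
time_s: 8.15
position: [0.5245, 0.1688, 0.1454]
tcp_rot: [[-0.935, 0.354, -0.002], [0.354, 0.935, -0.0], [0.002, -0.001, -1.0]]
force: [0.1, 0.0, -1.1]
opening: 0.315
grasp_force: 30.0
```

Call:
move_arm --increments '[{"xyz":[0,0,2],"roll":0,"grip":0},{"xyz":[0,0,2],"roll":0,"grip":0},{"xyz":[0,0,2],"roll":0,"grip":0},{"xyz":[0,0,2],"roll":0,"grip":0},{"xyz":[0,0,2],"roll":0,"grip":0}]'

```text
time_s: 8.57
position: [0.5256, 0.1691, 0.1368]
tcp_rot: [[-0.935, 0.354, 0.001], [0.354, 0.935, 0.0], [-0.001, 0.0, -1.0]]
force: [0.4, -0.5, -0.9]
opening: 0.31
grasp_force: 30.0
```

Call:
move_arm --increments '[{"xyz":[0,0,1.5],"roll":0,"grip":0},{"xyz":[0,0,1.5],"roll":0,"grip":0},{"xyz":[0,0,1.5],"roll":0,"grip":0},{"xyz":[0,0,1.5],"roll":0,"grip":0},{"xyz":[0,0,0],"roll":0,"grip":0}]'

```text
time_s: 8.98
position: [0.5256, 0.169, 0.1305]
tcp_rot: [[-0.935, 0.354, 0.001], [0.354, 0.935, 0.0], [-0.001, 0.0, -1.0]]
force: [0.1, 0.6, 1.1]
opening: 0.313
grasp_force: 30.0
```

Call:
move_arm --increments '[{"xyz":[0,0,1],"roll":0,"grip":0},{"xyz":[0,0,1],"roll":0,"grip":0},{"xyz":[0,0,1],"roll":0,"grip":0},{"xyz":[0,0,1],"roll":0,"grip":0},{"xyz":[0,0,0],"roll":0,"grip":0}]'

```text
time_s: 9.4
position: [0.5256, 0.169, 0.1269]
tcp_rot: [[-0.935, 0.354, 0.001], [0.354, 0.935, 0.0], [-0.001, 0.0, -1.0]]
force: [0.2, -0.3, 3.5]
opening: 0.315
grasp_force: 30.0
```

Call:
move_arm --increments '[{"xyz":[0,0,1],"roll":0,"grip":0},{"xyz":[0,0,1],"roll":0,"grip":0},{"xyz":[0,0,1],"roll":0,"grip":0},{"xyz":[0,0,0],"roll":0,"grip":0}]'

```text
time_s: 9.73
position: [0.5257, 0.169, 0.1245]
tcp_rot: [[-0.935, 0.354, 0.001], [0.354, 0.935, 0.0], [-0.001, 0.0, -1.0]]
force: [0.3, 0.9, 9.0]
opening: 0.314
grasp_force: 30.0
```

Call:
move_arm --increments '[{"xyz":[0,0,0.7],"roll":0,"grip":0},{"xyz":[0,0,0.7],"roll":0,"grip":0},{"xyz":[0,0,0],"roll":0,"grip":0}]'

```text
time_s: 9.98
position: [0.5257, 0.169, 0.1233]
tcp_rot: [[-0.935, 0.354, 0.001], [0.354, 0.935, 0.0], [-0.001, 0.0, -1.0]]
force: [-0.8, -0.4, 8.2]
opening: 0.315
grasp_force: 30.0
```

Call:
move_arm --increments '[{"xyz":[0,0,0.7],"roll":0,"grip":0},{"xyz":[0,0,0],"roll":0,"grip":0},{"xyz":[0,0,0],"roll":0,"grip":0}]'

```text
time_s: 10.23
position: [0.5256, 0.169, 0.1218]
tcp_rot: [[-0.935, 0.354, 0.001], [0.354, 0.935, 0.0], [-0.001, 0.0, -1.0]]
force: [0.5, -0.1, 4.3]
opening: 0.318
grasp_force: 30.0
```

Call:
move_arm --increments '[{"xyz":[0,0,0.7],"roll":0,"grip":0},{"xyz":[0,0,0],"roll":0,"grip":0},{"xyz":[0,0,0],"roll":0,"grip":0}]'

```text
time_s: 10.48
position: [0.5256, 0.169, 0.1208]
tcp_rot: [[-0.935, 0.354, 0.001], [0.354, 0.935, 0.0], [-0.001, 0.0, -1.0]]
force: [-0.2, 0.7, 4.7]
opening: 0.312
grasp_force: 30.0
```

Call:
move_arm --increments '[{"xyz":[0,0,0.6],"roll":0,"grip":0},{"xyz":[0,0,0.6],"roll":0,"grip":0},{"xyz":[0,0,0],"roll":0,"grip":0},{"xyz":[0,0,0],"roll":0,"grip":0}]'

```text
time_s: 10.82
position: [0.5256, 0.169, 0.1195]
tcp_rot: [[-0.935, 0.354, 0.001], [0.354, 0.935, 0.0], [-0.0, 0.0, -1.0]]
force: [-0.2, 0.8, 3.5]
opening: 0.316
grasp_force: 30.0
```

Call:
move_arm --increments '[{"xyz":[0,0,0.5],"roll":0,"grip":0},{"xyz":[0,0,0],"roll":0,"grip":0},{"xyz":[0,0,0],"roll":0,"grip":0}]'

```text
time_s: 11.07
position: [0.5255, 0.169, 0.1191]
tcp_rot: [[-0.935, 0.354, 0.001], [0.354, 0.935, 0.0], [-0.0, 0.0, -1.0]]
force: [0.6, 1.3, 5.0]
opening: 0.314
grasp_force: 30.0
```

Call:
move_arm --increments '[{"xyz":[0,0,0.5],"roll":0,"grip":0},{"xyz":[0,0,0.5],"roll":0,"grip":0},{"xyz":[0,0,0],"roll":0,"grip":0}]'

```text
time_s: 11.32
position: [0.5255, 0.169, 0.1181]
tcp_rot: [[-0.935, 0.354, 0.001], [0.354, 0.935, 0.0], [-0.001, 0.0, -1.0]]
force: [0.4, 1.2, 4.6]
opening: 0.317
grasp_force: 30.0
```

Call:
move_arm --increments '[{"xyz":[0,0,0.5],"roll":0,"grip":0},{"xyz":[0,0,0.4],"roll":0,"grip":0},{"xyz":[0,0,0],"roll":0,"grip":0}]'

```text
time_s: 11.57
position: [0.5255, 0.169, 0.1172]
tcp_rot: [[-0.935, 0.354, 0.001], [0.354, 0.935, 0.0], [-0.0, 0.0, -1.0]]
force: [1.1, 1.0, 5.0]
opening: 0.318
grasp_force: 30.0
```

Call:
move_arm --increments '[{"xyz":[0,0,0.5],"roll":0,"grip":0},{"xyz":[0,0,0.4],"roll":0,"grip":0},{"xyz":[0,0,0],"roll":0,"grip":0}]'

```text
time_s: 11.82
position: [0.5255, 0.169, 0.1164]
tcp_rot: [[-0.935, 0.354, 0.001], [0.354, 0.935, 0.0], [-0.001, 0.0, -1.0]]
force: [0.2, -0.2, 5.2]
opening: 0.314
grasp_force: 30.0
```

Call:
move_arm --increments '[{"xyz":[0,0,0.5],"roll":0,"grip":0},{"xyz":[0,0,0.4],"roll":0,"grip":0},{"xyz":[0,0,0],"roll":0,"grip":0}]'

```text
time_s: 12.07
position: [0.5255, 0.169, 0.1155]
tcp_rot: [[-0.935, 0.354, 0.001], [0.354, 0.935, 0.0], [-0.001, 0.0, -1.0]]
force: [1.5, -0.0, 5.9]
opening: 0.313
grasp_force: 30.0
```

Call:
move_arm --increments '[{"xyz":[0,0,0.4],"roll":0,"grip":0},{"xyz":[0,0,0.4],"roll":0,"grip":0},{"xyz":[0,0,0],"roll":0,"grip":0}]'

```text
time_s: 12.32
position: [0.5255, 0.169, 0.1147]
tcp_rot: [[-0.935, 0.354, 0.001], [0.354, 0.935, 0.0], [-0.001, 0.0, -1.0]]
force: [1.4, -0.3, 6.2]
opening: 0.312
grasp_force: 30.0
```

Call:
move_arm --increments '[{"xyz":[0,0,0.4],"roll":0,"grip":0},{"xyz":[0,0,0.4],"roll":0,"grip":0},{"xyz":[0,0,0],"roll":0,"grip":0}]'

```text
time_s: 12.57
position: [0.5255, 0.169, 0.1137]
tcp_rot: [[-0.935, 0.354, 0.0], [0.354, 0.935, 0.0], [-0.0, 0.0, -1.0]]
force: [1.5, 0.5, 4.0]
opening: 0.318
grasp_force: 30.0
```

Call:
move_arm --increments '[{"xyz":[0,0,0.4],"roll":0,"grip":0},{"xyz":[0,0,0.4],"roll":0,"grip":0},{"xyz":[0,0,0],"roll":0,"grip":0}]'

```text
time_s: 12.82
position: [0.5255, 0.169, 0.1129]
tcp_rot: [[-0.935, 0.354, 0.0], [0.354, 0.935, 0.0], [-0.0, 0.0, -1.0]]
force: [2.0, 0.5, 4.2]
opening: 0.31
grasp_force: 30.0
```

Call:
move_arm --increments '[{"xyz":[0,0,0.4],"roll":0,"grip":0},{"xyz":[0,0,0.3],"roll":0,"grip":0},{"xyz":[0,0,0],"roll":0,"grip":0}]'

```text
time_s: 13.07
position: [0.5255, 0.169, 0.1122]
tcp_rot: [[-0.935, 0.354, 0.0], [0.354, 0.935, 0.0], [-0.0, 0.0, -1.0]]
force: [1.7, 1.2, 4.3]
opening: 0.315
grasp_force: 30.0
```

Call:
move_arm --increments '[{"xyz":[0,0,0.3],"roll":0,"grip":0},{"xyz":[0,0,0.3],"roll":0,"grip":0},{"xyz":[0,0,0],"roll":0,"grip":0}]'

```text
time_s: 13.32
position: [0.5255, 0.169, 0.1119]
tcp_rot: [[-0.935, 0.354, 0.0], [0.354, 0.935, -0.0], [-0.0, 0.0, -1.0]]
force: [1.6, 1.6, 6.1]
opening: 0.32
grasp_force: 30.0
```

Call:
move_arm --increments '[{"xyz":[0,0,0.4],"roll":0,"grip":0},{"xyz":[0,0,0],"roll":0,"grip":0},{"xyz":[0,0,0],"roll":0,"grip":0}]'

```text
time_s: 13.57
position: [0.5256, 0.169, 0.1118]
tcp_rot: [[-0.935, 0.354, 0.001], [0.354, 0.935, -0.0], [-0.001, 0.0, -1.0]]
force: [0.7, 0.3, 7.3]
opening: 0.313
grasp_force: 30.0
```

Call:
move_arm --increments '[{"xyz":[0,0,0.4],"roll":0,"grip":0},{"xyz":[0,0,0.4],"roll":0,"grip":0},{"xyz":[0,0,0],"roll":0,"grip":0}]'

```text
time_s: 13.82
position: [0.5256, 0.169, 0.1116]
tcp_rot: [[-0.935, 0.354, 0.001], [0.354, 0.935, -0.0], [-0.001, 0.0, -1.0]]
force: [-0.4, 0.6, 11.9]
opening: 0.314
grasp_force: 30.0
```

Call:
move_arm --increments '[{"xyz":[0,0,0.4],"roll":0,"grip":0},{"xyz":[0,0,0.4],"roll":0,"grip":0},{"xyz":[0,0,0],"roll":0,"grip":0}]'

```text
time_s: 14.07
position: [0.5257, 0.169, 0.1114]
tcp_rot: [[-0.935, 0.354, 0.001], [0.354, 0.935, -0.0], [-0.001, 0.0, -1.0]]
force: [-1.5, -0.2, 15.1]
opening: 0.316
grasp_force: 30.0
```

Call:
move_arm --increments '[{"xyz":[0,0,0.4],"roll":0,"grip":0},{"xyz":[0,0,0.3],"roll":0,"grip":0},{"xyz":[0,0,0],"roll":0,"grip":0},{"xyz":[0,0,0],"roll":0,"grip":0},{"xyz":[0,0,0],"roll":0,"grip":0}]'

```text
time_s: 14.48
position: [0.5257, 0.169, 0.1112]
tcp_rot: [[-0.935, 0.354, 0.002], [0.354, 0.935, -0.0], [-0.001, 0.0, -1.0]]
force: [-1.4, -1.0, 17.3]
opening: 0.317
grasp_force: 30.0
```

Call:
move_arm --increments '[{"xyz":[0,0,0],"roll":0,"grip":0},{"xyz":[0,0,0],"roll":0,"grip":0},{"xyz":[0,0,0],"roll":0,"grip":0},{"xyz":[0,0,0],"roll":0,"grip":0},{"xyz":[0,0,0],"roll":0,"grip":0}]'

```text
time_s: 14.9
position: [0.5257, 0.169, 0.1112]
tcp_rot: [[-0.935, 0.354, 0.002], [0.354, 0.935, -0.0], [-0.002, 0.001, -1.0]]
force: [-1.2, -0.9, 18.2]
opening: 0.322
grasp_force: 30.0
```

```bash
python3 - <<'E'
from h import *
im,d=bot.capture("scene"); f=[]
for i in range(6): bot.capture("scene"); f.append(bot.read_state()["force"][2])
print(np.round(f,1),bot.read_state()["position"])
cv2.imwrite("pics/press.png",cv2.resize(im[120:230,170:290],None,fx=5,fy=5,interpolation=cv2.INTER_CUBIC)[:,:,::-1])
E
```

```text
[18.8 18.2 18.2 18.  19.  17.7] [0.52572553 0.16898827 0.11117788]
```

View pics/press.png

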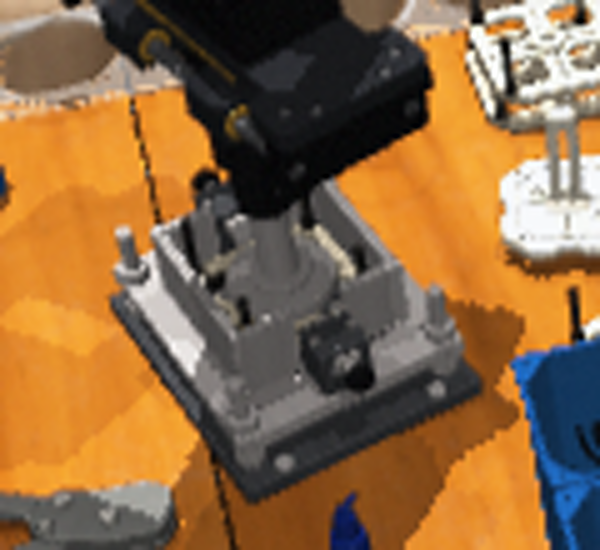

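The foot presses centrally between the pins at crop (280,280), the frame is down inside the walls and both knobs are in. The push is steady at about 20 N. Holding another second, then lifting off.

Call:
move_arm --increments '[{"xyz":[0,0,0],"roll":0,"grip":0},{"xyz":[0,0,0],"roll":0,"grip":0},{"xyz":[0,0,0],"roll":0,"grip":0},{"xyz":[0,0,0],"roll":0,"grip":0},{"xyz":[0,0,0],"roll":0,"grip":0}]'

```text
time_s: 15.67
position: [0.5257, 0.169, 0.1112]
tcp_rot: [[-0.935, 0.354, 0.002], [0.354, 0.935, -0.0], [-0.001, 0.001, -1.0]]
force: [-1.5, -0.1, 18.3]
opening: 0.315
grasp_force: 30.0
```

Call:
move_arm --increments '[{"xyz":[0,0,0],"roll":0,"grip":0},{"xyz":[0,0,0],"roll":0,"grip":0},{"xyz":[0,0,0],"roll":0,"grip":0},{"xyz":[0,0,0],"roll":0,"grip":0},{"xyz":[0,0,0],"roll":0,"grip":0}]'

```text
time_s: 16.08
position: [0.5257, 0.169, 0.1112]
tcp_rot: [[-0.935, 0.354, 0.002], [0.354, 0.935, -0.0], [-0.002, 0.0, -1.0]]
force: [-2.7, 0.0, 18.7]
opening: 0.316
grasp_force: 30.0
```

Call:
move_arm --increments '[{"xyz":[0,0,-1],"roll":0,"grip":0},{"xyz":[0,0,-2],"roll":0,"grip":0},{"xyz":[0,0,-3],"roll":0,"grip":0},{"xyz":[0,0,-6],"roll":0,"grip":0},{"xyz":[0,0,-10],"roll":0,"grip":0}]'

```text
time_s: 16.5
position: [0.5226, 0.1686, 0.1295]
tcp_rot: [[-0.935, 0.354, -0.007], [0.354, 0.935, -0.001], [0.006, -0.003, -1.0]]
force: [-0.6, -0.0, -2.5]
opening: 0.316
grasp_force: 30.0
```

Call:
move_arm --increments '[{"xyz":[0,0,-18],"roll":0,"grip":0},{"xyz":[0,0,-25],"roll":0,"grip":0},{"xyz":[0,0,-30],"roll":0,"grip":0},{"xyz":[0,0,-25],"roll":0,"grip":0},{"xyz":[0,0,-10],"roll":0,"grip":0}]'

```text
time_s: 16.92
position: [0.5263, 0.1692, 0.2423]
tcp_rot: [[-0.935, 0.354, 0.004], [0.354, 0.935, 0.0], [-0.004, 0.002, -1.0]]
force: [0.5, -0.4, -1.7]
opening: 0.318
grasp_force: 30.0
```

Call:
move_arm --increments '[{"xyz":[-9,-14,0],"roll":0,"grip":0},{"xyz":[-17,-27,0],"roll":0,"grip":0},{"xyz":[-17,-27,0],"roll":0,"grip":0},{"xyz":[-17,-27,0],"roll":0,"grip":0},{"xyz":[-17,-27,0],"roll":0,"grip":0}]'

```text
time_s: 17.33
position: [0.5528, 0.0266, 0.2378]
tcp_rot: [[-0.935, 0.353, -0.003], [0.353, 0.935, 0.0], [0.003, -0.001, -1.0]]
force: [0.0, -0.2, -1.8]
opening: 0.315
grasp_force: 30.0
```

Call:
move_arm --increments '[{"xyz":[-17,-27,0],"roll":0,"grip":0},{"xyz":[-17,-27,0],"roll":0,"grip":0},{"xyz":[-17,-27,0],"roll":0,"grip":0},{"xyz":[-17,-27,0],"roll":0,"grip":0},{"xyz":[-17,-27,0],"roll":0,"grip":0}]'

```text
time_s: 17.75
position: [0.5846, -0.1298, 0.2375]
tcp_rot: [[-0.935, 0.354, -0.004], [0.354, 0.935, 0.002], [0.004, 0.0, -1.0]]
force: [0.3, 0.6, -1.4]
opening: 0.314
grasp_force: 30.0
```

Call:
move_arm --increments '[{"xyz":[-17,-27,0],"roll":0,"grip":0},{"xyz":[-17,-25,0],"roll":0,"grip":0},{"xyz":[-9,-12,0],"roll":0,"grip":0},{"xyz":[0,0,0],"roll":0,"grip":0},{"xyz":[0,0,0],"roll":0,"grip":0}]'

```text
time_s: 18.17
position: [0.6024, -0.2034, 0.2376]
tcp_rot: [[-0.935, 0.355, -0.003], [0.355, 0.935, 0.003], [0.004, 0.001, -1.0]]
force: [-0.2, 0.3, -2.2]
opening: 0.317
grasp_force: 30.0
```

```bash
python3 - <<'E'
from h import *
def rect(P): return [np.round(x,1).tolist() for x in cv2.minAreaRect((P[:,:2]*1000).astype(np.float32))]
for n in("top","scene"):
    im,d=bot.capture(n); C=cloud(n,d); I=im.astype(int)
    near=(d>0)&(np.hypot(C[...,0]-.525,C[...,1]-.168)<.037)
    for lo,hi in((.02,.04),(.04,.05),(.05,.06),(.075,.095)):
        q=near&(C[...,2]>lo)&(C[...,2]<hi); print(n,lo,q.sum(),C[q].mean(0).round(4) if q.any() else "")
    q=near&(C[...,2]>.036)&(C[...,2]<.058)
    A=np.c_[C[q][:,:2]-[.525,.168],np.ones(q.sum())]; print(" plane",np.linalg.lstsq(A,C[q][:,2],rcond=None)[0].round(3))
    y=(d>0)&(np.hypot(C[...,0]-.604,C[...,1]+.202)<.08)&(abs(C[...,2]-.018)<.006)&(I[...,0]-I[...,2]>50); print(n,"stand",y.sum(),rect(C[y]))
p=bot.read_state()["position"];print(p)
q=(d>0)&(np.hypot(C[...,0]-p[0],C[...,1]-p[1])<.045)&(C[...,2]>.16)&(C[...,2]<.19)
print("foot",C[q].min(0),C[q].max(0))
E
```

```text
top 0.02 129 [0.5251 0.1737 0.032 ]
top 0.04 330 [0.5249 0.1686 0.046 ]
top 0.05 34 [0.5207 0.1658 0.052 ]
top 0.075 0 
 plane [-0.009 -0.01   0.046]
top stand 137 [[604.4, -200.4], [95.8, 95.3], 62.1]
scene 0.02 86 [0.5386 0.1852 0.0345]
scene 0.04 269 [0.5295 0.1709 0.0465]
scene 0.05 48 [0.5356 0.1738 0.0525]
scene 0.075 0 
 plane [-0.023 -0.036  0.046]
scene stand 1041 [[603.8, -202.6], [99.0, 100.3], 64.0]
[ 0.6023846  -0.20187861  0.23812978]
foot [ 0.5721609  -0.22838616  0.16961174] [ 0.62789875 -0.17713062  0.18984287]
```

The frame's plate top is at 0.046, so its underside is at about 38 mm. It's level and locked. Setting the tool back.

Call:
move_arm --increments '[{"xyz":[-3,0,15],"roll":0,"grip":0},{"xyz":[0,0,35],"roll":0,"grip":0},{"xyz":[0,0,35],"roll":0,"grip":0},{"xyz":[0,0,30],"roll":0,"grip":0},{"xyz":[0,0,15],"roll":0,"grip":0}]'

```text
time_s: 18.68
position: [0.6033, -0.2012, 0.1051]
tcp_rot: [[-0.936, 0.352, -0.007], [0.352, 0.936, 0.004], [0.008, 0.002, -1.0]]
force: [-0.5, 0.6, -2.2]
opening: 0.321
grasp_force: 30.0
```

Call:
move_arm --increments '[{"xyz":[0,0,0],"roll":0,"grip":0},{"xyz":[0,0,0],"roll":0,"grip":0},{"xyz":[0,0,0],"roll":0,"grip":0}]'

```text
time_s: 18.93
position: [0.6073, -0.2043, 0.1105]
tcp_rot: [[-0.936, 0.353, 0.002], [0.353, 0.936, -0.001], [-0.003, -0.0, -1.0]]
force: [0.4, -0.2, -1.3]
opening: 0.318
grasp_force: 30.0
```

Call:
move_arm --increments '[{"xyz":[1.5,0,6],"roll":0,"grip":0},{"xyz":[0,0,8],"roll":0,"grip":0},{"xyz":[0,0,6],"roll":0,"grip":0},{"xyz":[0,0,0],"roll":0,"grip":0},{"xyz":[0,0,0],"roll":0,"grip":0}]'

```text
time_s: 19.35
position: [0.6044, -0.2042, 0.0885]
tcp_rot: [[-0.935, 0.354, -0.001], [0.354, 0.935, 0.001], [0.001, 0.0, -1.0]]
force: [-0.3, 0.5, -2.0]
opening: 0.318
grasp_force: 30.0
```

Call:
move_arm --increments '[{"xyz":[0,0,4],"roll":0,"grip":0},{"xyz":[0,0,4],"roll":0,"grip":0},{"xyz":[0,0,3],"roll":0,"grip":0},{"xyz":[0,0,1],"roll":0,"grip":0},{"xyz":[0,0,0],"roll":0,"grip":0}]'

```text
time_s: 19.77
position: [0.6045, -0.2042, 0.0764]
tcp_rot: [[-0.935, 0.354, -0.001], [0.354, 0.935, 0.0], [0.001, 0.0, -1.0]]
force: [-0.2, -0.2, -2.3]
opening: 0.314
grasp_force: 30.0
```

Call:
move_arm --increments '[{"xyz":[0,0,0.5],"roll":0,"grip":0},{"xyz":[0,0,0],"roll":0,"grip":0},{"xyz":[0,0,0],"roll":0,"grip":0}]'

```text
time_s: 20.02
position: [0.6049, -0.2044, 0.0766]
tcp_rot: [[-0.935, 0.354, 0.0], [0.354, 0.935, -0.0], [-0.0, -0.0, -1.0]]
force: [-1.4, 0.1, -1.7]
opening: 0.316
grasp_force: 30.0
```

Call:
move_arm --increments '[{"xyz":[0,0,0.7],"roll":0,"grip":0},{"xyz":[0,0,0.7],"roll":0,"grip":0},{"xyz":[0,0,0],"roll":0,"grip":0}]'

```text
time_s: 20.27
position: [0.605, -0.2044, 0.0753]
tcp_rot: [[-0.935, 0.354, 0.0], [0.354, 0.935, -0.0], [-0.0, -0.0, -1.0]]
force: [-0.3, 0.1, -1.5]
opening: 0.312
grasp_force: 30.0
```

Call:
move_arm --increments '[{"xyz":[0,0,0.4],"roll":0,"grip":0},{"xyz":[0,0,0.4],"roll":0,"grip":0},{"xyz":[0,0,0],"roll":0,"grip":0}]'

```text
time_s: 20.52
position: [0.6051, -0.2044, 0.0753]
tcp_rot: [[-0.935, 0.354, 0.001], [0.354, 0.935, -0.0], [-0.001, -0.0, -1.0]]
force: [-1.4, 1.0, 4.4]
opening: 0.315
grasp_force: 30.0
```

The tool is on the recess floor at the same height it was gripped at. Releasing and backing off.

Call:
move_arm --increments '[{"xyz":[0,0,-0.4],"roll":0,"grip":40},{"xyz":[0,0,0],"roll":0,"grip":60},{"xyz":[0,0,0],"roll":0,"grip":100},{"xyz":[0,0,0],"roll":0,"grip":100},{"xyz":[0,0,0],"roll":0,"grip":100}]'

```text
time_s: 20.93
position: [0.6047, -0.2043, 0.0743]
tcp_rot: [[-0.935, 0.354, -0.0], [0.354, 0.935, 0.0], [0.0, 0.0, -1.0]]
force: [-0.7, 0.6, 0.0]
opening: 0.609
grasp_force: 0.0
```

Call:
move_arm --increments '[{"xyz":[0,0,0],"roll":0,"grip":100},{"xyz":[0,0,0],"roll":0,"grip":100},{"xyz":[0,0,0],"roll":0,"grip":100},{"xyz":[0,0,0],"roll":0,"grip":100},{"xyz":[0,0,0],"roll":0,"grip":100}]'

```text
time_s: 21.35
position: [0.6048, -0.2043, 0.0746]
tcp_rot: [[-0.935, 0.354, 0.0], [0.354, 0.935, -0.0], [-0.0, -0.0, -1.0]]
force: [-0.0, 0.7, 0.2]
opening: 0.959
grasp_force: 0.0
```

Call:
move_arm --increments '[{"xyz":[0,0,-10],"roll":0,"grip":100},{"xyz":[0,0,-25],"roll":0,"grip":100},{"xyz":[0,0,-35],"roll":0,"grip":100},{"xyz":[0,0,-35],"roll":0,"grip":100},{"xyz":[0,0,-35],"roll":0,"grip":100}]'

```text
time_s: 21.77
position: [0.6045, -0.2042, 0.2167]
tcp_rot: [[-0.935, 0.354, -0.0], [0.354, 0.935, 0.0], [0.0, 0.0, -1.0]]
force: [-0.3, -0.7, 0.2]
opening: 1.0
grasp_force: 0.0
```

Call:
move_arm --increments '[{"xyz":[0,0,-20],"roll":0,"grip":100},{"xyz":[0,0,-10],"roll":0,"grip":100},{"xyz":[0,0,0],"roll":0,"grip":100},{"xyz":[0,0,0],"roll":0,"grip":100},{"xyz":[0,0,0],"roll":0,"grip":100}]'

```text
time_s: 22.18
position: [0.6035, -0.2036, 0.2426]
tcp_rot: [[-0.935, 0.354, -0.004], [0.354, 0.935, 0.002], [0.004, 0.001, -1.0]]
force: [-0.2, 0.2, -0.7]
opening: 1.0
grasp_force: 0.0
```

```bash
python3 - <<'E'
from h import *
im,d=bot.capture("scene"); C=cloud("scene",d); s=bot.read_state(); print(s["position"],s["opening"],s["force"])
q=(d>0)&(np.hypot(C[...,0]-.602,C[...,1]+.204)<.05)
for lo,hi in((.07,.09),(.1,.12),(.12,.135)):
    b=C[q&(C[...,2]>lo)&(C[...,2]<hi)]; print(lo,len(b),b.min(0).round(4),b.max(0).round(4))
cv2.imwrite("pics/end.png",cv2.resize(im[110:290,170:460],None,fx=2.7,fy=2.7,interpolation=cv2.INTER_CUBIC)[:,:,::-1])
E
```

```text
[ 0.6035373  -0.20367128  0.24233917] 0.9972041006188794 [-0.55005804  0.14881006 -0.10955702]
0.07 77 [ 0.5879 -0.2192  0.0701] [ 0.6056 -0.192   0.0897]
0.1 94 [ 0.5885 -0.2188  0.1002] [ 0.6108 -0.1906  0.1199]
0.12 93 [ 0.5892 -0.2175  0.1201] [ 0.6143 -0.1938  0.1285]
```

View pics/end.png

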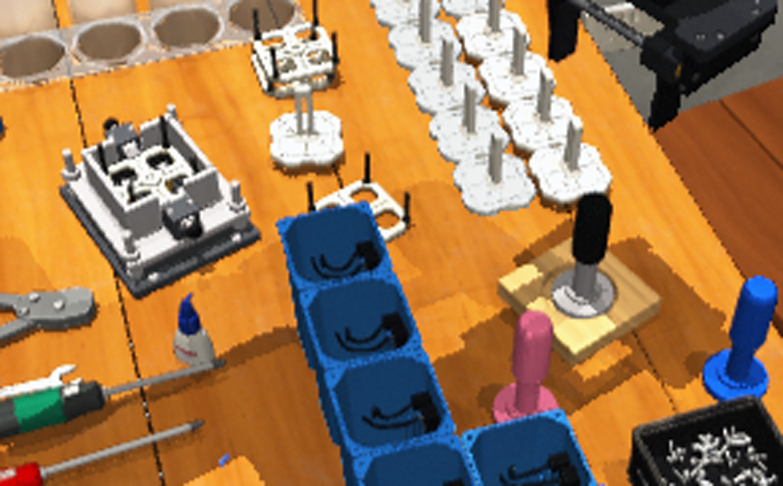

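The tool stands upright in the recess at (590,260), the frame sits low in the nest at (160,175), and the other parts look undisturbed. Handing in.

```bash
python3 -c "
from rig import bot
print(bot.hand_in())"
```

```text
the job is handed in; nothing more can be done
None
```

I pressed the frame to the ledge with a steady push of about 20 N for over a second; it now sits locked and level, the press tool is back upright in its stand and released, and the job is handed in at about 22 s (no verdict was returned).

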